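# Finish the mirror stand and hold the headshell over it

## Robot

A 6-joint arm with a two-finger parallel gripper is mounted at the origin on the work surface. World frame = base frame: x ahead of the robot, y to its left, z up, the work surface at z = 0. Lengths are in mm, angles in rad, forces in N, time in s.
With the tool pointing down it reaches from about 350 to 725 mm from the base axis. Payload 4.3 kg.
Tool frame: the origin (TCP) lies midway between the tips of the shut fingers; the grasp point (between the pads) lies r.grip_depth behind it (r.grip_depth is the distance from the TCP to the grasp point, in mm); z points along the fingers, y is the line along which they close (so a half turn about z gives the same grasp; the last joint's range is limited). The gripper opens to 85 mm and grips with 20 to 120 N. Pads are 22 mm wide; open, the fingers measure 114 mm over their backs; the gripper's body (76 mm by 85 mm) begins 54 mm behind the grasp point. The pads swing forward as they close: fully open they stand 13 mm farther back than shut.
Start: joints at [1.082, 0.377, 0.081, 1.274, 0, 1.46], TCP at [212.648, 534.273, 231.329] pointing down, gripper open.
Joint ranges: [-2.72, 2.72], [-0.84, 1.66], [-1.02, 1.22], [-1.77, 2.12], [-1.37, 1.28], [-3.14, 3.14]. Speed limits (rad/s): [2.57, 2.57, 3.14, 3.14, 3.14, 3.14].

## Interface

Orientations are given as a unit quaternion [x, y, z, w].
In Python, from bench import r, optics, sign_off gives the robot as it stands. The module is installed in compiled form; this text tells all that it offers.
- The arm moves only by the shell command python3 -m handwheel 'ROWS' [FORCE]. ROWS is JSON, a list of rows, each a list of 7 numbers: the closure, from 0 (fully open) to 1 (shut), then the shift along the tool's x, y, z in units of 25 mm (1.0 is 25 mm), then the turn, a rotation vector about the tool's x, y, z in units of 6 degrees (1.0 is 6 degrees). In form: [[fingers, tx, ty, tz, ax, ay, az], ...]. A call has 1 to 12 rows; each row shifts and turns the commanded pose from where the row before left it, along the tool's axes as they then stand; what a row does not reach is not made up. A row lasts 1/10 s, in which the tool goes at most 50 mm and 8.59 degrees, less where a joint would pass 70% of its speed; a pose out of reach is approached as far as the arm can. A call is refused whole if a number of a shift passes 1 or a number of a turn 1, either way. A call with a gripper value outside its range is refused whole. The fingers move at their own pace and stop on an object; FORCE is the grip in N (left out, the last holds). Time passes only in rows, so rows that do not move let the fingers close. It gives the time, the measured TCP pose, the force, the opening and the grip force at its end, in the units of the state.
- r.state(): the state, without advancing time (a new reading comes with each control period).
- optics.get_image(name): name is "scene" or "top" or "wrist"; returns the picture (480x640x3 uint8, blue, green, red); there is no depth.
- optics.camera_params(name): a dict with "fx", "fy", "cx", "cy" (pixels), "rvec" (rotation vector, rad) and "tvec" (3), from world to camera coordinates, as OpenCV has them; the wrist camera has in their place "hand_eye" (4x4, takes a point from camera to tool coordinates, whose origin is the TCP and whose axes are the flange's). Camera axes: x right, y down, z forward; pixel columns grow to the right and rows downward; lengths in mm; the calibration is good to about 2 mm. A picture is of the moment at which its call begins: read the wrist's pose just before it. camera_params takes no time and is no camera call.
- sign_off(): hands the job in; it is judged then, once.
Trained networks look in the newest picture that a camera, given by its name, has taken for a name from the list of things; names that differ only in an ending like _2 or _b are one class to them, and where a whole thing is asked for, a point or a joint stands for the part that bears it (a point fixed in the world has none). Each returns a list of dicts, best first, with "conf" (0 to 1); they miss things now and then, are a little off and sometimes report something else, mostly with a low value. They report only what shows in the picture. A call takes as long as a camera call. They do not tell look-alikes from the thing itself.
- optics.boxes_of(thing, camera): "bbox" ([left, top, right, bottom] in pixels, round what is visible of it).
- optics.regions_of(thing, camera): "region" (480x640 bool, what is visible of it) and "bbox" ([left, top, right, bottom] in pixels, round what is visible of it).
- optics.place_of(thing, camera): "xy" ([column, row] in pixels: a listed point, or the origin of a listed thing).
The state is a dict: "t": time; "joint_positions": joint angles; "joint_vel": joint speeds; "tau": joint torques, N m; "ee_pos": TCP position; "tcp_rot": TCP orientation; "force": force on the tool from outside, world axes, zero at the start; "moment": the same for the moment, N m; "gripper_width": finger opening in mm; "grasp_force": force on a finger pad.
Only numpy, scipy, OpenCV 4.12 (cv2) and the standard library are available. Lean on these libraries where they do the work, as an engineer would, in place of code of your own. Each camera call takes 0.05 s, during which the arm holds its last target. There are 200 camera calls.

## Task

Finish the little slat stand over the inspection mirror: lay the two loose pale slats flat on top of it, crosswise to the layer below, each over one pair of its pale marks with the ends even with the stand, and let go of them. Then take the chrome headshell off the grey mat, carry it upright over the top of the low wooden divider, and finish while still holding it level and still about 10 mm above the new top slats, centred over the gap between them and lined up lengthwise with them (either end leading), so that the needle can be viewed in the mirror. The headshell must never touch the stand or its slats, nothing may touch the divider, and the glass paperweight, the screwdriver and the ceramic box with its lid are left alone.

Things in the scene. Friction and masses are not known exactly. Their poses are not given: they have to be found in the camera images.
- stand_top (a point): point on the fixed stand's vertical axis, 49 above the table: the level of the tops of the two new slats once laid. x: the direction in which the new slats must lie (crosswise to the crossbars); z up. The stand's yaw varies up to 0.4 rad
- stand_seat_left (a point): centre of where one new slat belongs on the stand (over the pale marks at the stand's y = +28), 41.5 above the table, i.e. where the slat's centre ends up; same axes as the stand
- stand_seat_right (a point): the same for the other slat, at the stand's y = -28; either slat may take either seat
- stand: the stand, dark wood, origin at its middle on the table, axes as stand_top: base 120 x 120 x 4 with a mirror; two runners along x (120 x 16 x 15, at y = +-42); on them two crossbars along y (120 x 16 x 15, at x = +-42), tops 34 above the table, each with pale marks at y = +-28
- slat_a_mid (a point): loose pale wooden slat, 120 long (its x) x 16 wide (its y) x 15 high (z), about 20 g, lying flat on the cork pad beside the other one, 60 centre to centre; point at its centre, half-way up (7.5 above its underside)
- slat_b_mid (a point): loose pale wooden slat, 120 long (its x) x 16 wide (its y) x 15 high (z), about 20 g, lying flat on the cork pad beside the other one, 60 centre to centre; point at its centre, half-way up (7.5 above its underside)
- slat_a: the same slat; origin at the middle of its underside
- slat_b: the same slat; origin at the middle of its underside
- headshell_mid (a point): chrome headshell with a black cartridge, 24 high over all, about 25 g, standing upright on the 4 thick grey mat; point at the cartridge's centre in plan, 12 above the underside. x lengthwise, y across (grip here across its 18 width), z up
- headshell: the same; origin at the middle of its underside. Cartridge 30 long x 18 wide x 16 high centred here; on it the shell plate, 18 wide, x -24 to +28, z 16 to 22; round collar behind to x = -48, z 13 to 24; a thin finger lift sticks out to y = -24 near x = +26
- divider_top (a point): fixed upright wooden divider, 300 long (its x, running away from the robot), 16 thick, 80 high with a 50 wide foot 8 high, between the pads and the stand; point at the middle of its top edge, 80 above the table; y across it
- divider: the whole divider; origin at its middle on the table
- cork_pad: fixed cork pad 150 x 110 x 4 under the slats; origin at the middle of its underside. It may change places with the mat
- mat: fixed grey silicone mat 150 x 110 x 4 under the headshell; origin at the middle of its underside
- paperweight_mid (a point): loose green glass paperweight, 62 across, 55 high; point at its centre; leave alone
- screwdriver: loose screwdriver with a red handle, 170 long, lying on the table; leave alone
- ceramic_box: fixed small white ceramic box 70 x 80 x 45 with a blue hinged lid (knob on top, all below 90); origin at the middle of its underside; leave alone
- box_lid (a joint): opening angle of the ceramic box's lid, 0 shut; leave shut
Things that resemble listed ones, but are neither listed nor needed, are in the scene too. What is shaped like the headshell but red is not meant. What is shaped like the slat_b but yellow is not meant.

How it is judged:
By the outcome, as a careful person would: the job done as asked, in the order asked, and still so for the second after the job is handed in, while the arm keeps its last pose, push and grip.
It also fails if it takes over 64 s, if anything falls off the work surface, if the arm or the gripper's body presses on something with over 40 N, if the wrist force passes 120 N, or if a joint passes its speed limit or range.

## Working session

There is one attempt and no reset: what is moved stays moved. The work goes in short steps, Python scripts to look and compute and a shell command to move; the robot and the scene stay as the last step left them, time stands still between calls to the robot, and variables do not carry over. Pictures are saved under pics/ and viewed, at most 11 in all, crops included, and the job is handed in when it is done.

```bash
mkdir -p pics; cat > h.py <<'E'
import numpy as np, cv2
from scipy.spatial.transform import Rotation as R
from bench import r, optics
def cam(n, st=None):
    p=optics.camera_params(n); K=np.array([[p['fx'],0,p['cx']],[0,p['fy'],p['cy']],[0,0,1]])
    if 'rvec' in p:
        Rw=R.from_rotvec(np.ravel(p['rvec'])).as_matrix(); t=np.ravel(p['tvec']); return K,Rw,t
    st=st or r.state(); T=np.eye(4); T[:3,:3]=R.from_quat(st['tcp_rot']).as_matrix(); T[:3,3]=st['ee_pos']
    M=np.linalg.inv(T@np.array(p['hand_eye'])); return K,M[:3,:3],M[:3,3]
def ray(c,uv):
    K,Rw,t=c; d=Rw.T@np.linalg.solve(K,[uv[0],uv[1],1]); return -Rw.T@t, d/np.linalg.norm(d)
def atz(c,uv,z):
    o,d=ray(c,uv); return o+d*(z-o[2])/d[2]
def tri(obs):
    A=np.zeros((3,3));b=np.zeros(3)
    for c,uv in obs:
        o,d=ray(c,uv);P=np.eye(3)-np.outer(d,d);A+=P;b+=P@o
    X=np.linalg.solve(A,b); return X
def proj(c,X):
    K,Rw,t=c; q=K@(Rw@np.asarray(X,float)+t); return q[:2]/q[2]
E
python3 - <<'E'
from h import *
np.set_printoptions(precision=1,suppress=True)
st=r.state();print(st['ee_pos'],st['tcp_rot'],r.grip_depth)
for n in ['scene','top']:
    im=optics.get_image(n);cv2.imwrite(f'pics/{n}0.png',im)
    c=cam(n);print(n,-c[1].T@c[2])
    for t in ['stand_top','stand_seat_left','stand_seat_right','slat_a_mid','headshell_mid','divider_top','stand','divider','cork_pad','mat','paperweight_mid','screwdriver','ceramic_box']:
        print(t,[(np.round(d['xy']),round(d['conf'],2)) for d in optics.place_of(t,n)[:5]])
E
```

```text
[212.3 533.7 230.4] [ 0.2  1.  -0.  -0. ] 18.700000000000003
scene [1128.5 -270.9 1093.1]
stand_top [(array([385., 227.]), 0.94)]
stand_seat_left [(array([392., 221.]), 0.91)]
stand_seat_right [(array([377., 240.]), 0.82), (array([244., 287.]), 0.75), (array([428., 298.]), 0.5)]
slat_a_mid [(array([166., 317.]), 0.73), (array([257., 279.]), 0.64), (array([287., 262.]), 0.32)]
headshell_mid [(array([158., 262.]), 0.7), (array([165., 314.]), 0.61), (array([284., 242.]), 0.19)]
divider_top [(array([286., 242.]), 0.7)]
stand [(array([382., 242.]), 0.94)]
divider [(array([291., 261.]), 0.7), (array([386., 229.]), 0.7)]
cork_pad [(array([243., 288.]), 0.72)]
mat [(array([167., 329.]), 0.89)]
paperweight_mid [(array([430., 299.]), 0.88), (array([166., 328.]), 0.36), (array([384., 241.]), 0.26)]
screwdriver [(array([259., 406.]), 0.82)]
ceramic_box [(array([427., 176.]), 0.96)]
top [ 496.6   48.8 1057.2]
stand_top [(array([246., 240.]), 0.63), (array([493., 272.]), 0.63)]
stand_seat_left [(array([233., 248.]), 0.7)]
stand_seat_right [(array([261., 239.]), 0.96)]
slat_a_mid [(array([392., 263.]), 0.83)]
headshell_mid [(array([470., 337.]), 0.77), (array([491., 269.]), 0.71)]
divider_top [(array([348., 271.]), 0.87), (array([390., 265.]), 0.74)]
stand [(array([252., 246.]), 0.65)]
divider [(array([348., 270.]), 0.83), (array([389., 264.]), 0.54)]
cork_pad [(array([401., 263.]), 0.73), (array([346., 274.]), 0.3)]
mat [(array([491., 261.]), 0.75)]
paperweight_mid [(array([252., 157.]), 0.73)]
screwdriver [(array([446., 151.]), 0.85), (array([252., 155.]), 0.47)]
ceramic_box [(array([157., 300.]), 0.65), (array([387., 266.]), 0.46)]
```

View pics/top0.png

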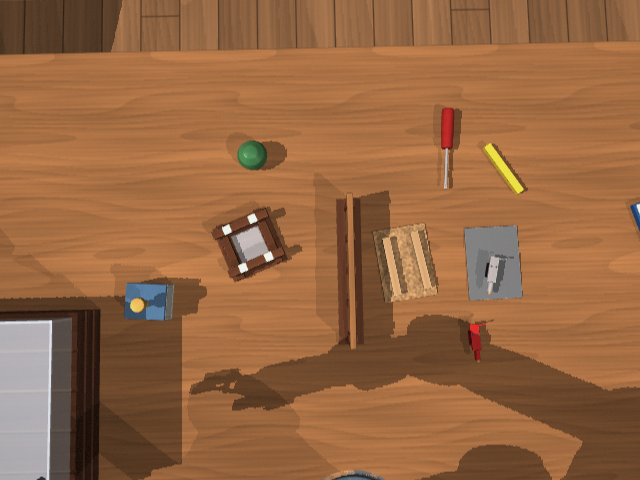

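View pics/scene0.png

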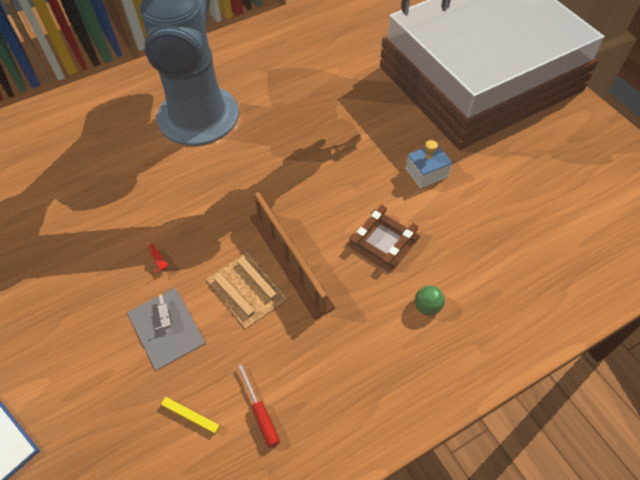

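The top view shows the stand at (252,243), the divider at (350,270), the slats at (392,264) and (424,260) on the cork, and the chrome headshell at (492,272) on the grey mat. The look-alikes are a red headshell at (475,340) and a yellow slat at (504,168). The scene view agrees: stand (384,238), slats (233,290) and (258,277), chrome headshell (163,312), red (157,256), yellow (190,415).

```bash
python3 - <<'E'
from h import *
np.set_printoptions(precision=1,suppress=True)
T=cam('top');S=cam('scene')
tcp=r.state()['ee_pos'];print('tcp px',proj(T,tcp),proj(S,tcp), T[0][0,0])
for n,a,b,z in [('stand_top',(246,240),(385,227),49),('seatL',(233,248),(392,221),41),('seatR',(261,239),(377,240),41),('slat?',(392,263),(233,290),11),('slat2',(424,260),(258,277),11),('head',(491,269),(165,314),16),('div',(348,271),(286,242),80),('box',(147,300),(430,160),60),('ball',(252,156),(430,299),27)]:
    print(n,tri([(T,a),(S,b)]),atz(T,a,z),atz(S,b,z))
# slat regions by network in both
for n in ['top','scene']:
    im=optics.get_image(n)
    for t in ['slat_a','headshell','stand']:
        for d in optics.regions_of(t,n)[:4]:
            m=d['region'].astype(np.uint8);pts=np.argwhere(m)[:,::-1]
            print(n,t,round(d['conf'],2),d['bbox'],cv2.minAreaRect(pts.astype(np.float32)))
im=cv2.imread('pics/top0.png');cv2.imwrite('pics/crop1.png',cv2.resize(im[190:370,200:540],None,fx=2.3,fy=2.3,interpolation=cv2.INTER_CUBIC))
E
```

```text
tcp px [ 18.5 468.3] [423.2  14.4] 508.0905657897527
stand_top [579.9 198.9  54.5] [580.5 199.9  49. ] [576.9 201.2  49. ]
seatL [565.9 227.9  38.6] [565.6 227.3  41. ] [567.2 227.   41. ]
seatR [584.6 174.6  27.5] [582.5 171.   41. ] [592.3 171.   41. ]
slat? [ 520.8 -121.8  -20.9] [529.4 -94.3  11. ] [ 527.3 -147.8   11. ]
slat2 [ 546.4 -122.3   78.4] [ 534.1 -160.5   11. ] [526.1 -87.8  11. ]
head [ 512.5 -293.7   22.1] [ 512.5 -295.9   16. ] [ 509.1 -293.6   16. ]
div [512.4  -4.   65.2] [513.8   0.1  80. ] [519.5 -11.1  80. ]
box [466.8 400.7  41.8] [466.5 392.4  60. ] [478.8 391.3  60. ]
ball [758.6 192.   19.4] [755.6 189.   27. ] [761.9 190.8  27. ]
top slat_a 0.94 [408.6, 229.1, 430.7, 292.0] ((419.82012939453125, 259.8876037597656), (58.46347427368164, 9.59400749206543), 77.00537872314453)
top slat_a 0.6 [379.7, 235.5, 402.5, 296.8] ((390.936279296875, 266.4107666015625), (58.849693298339844, 9.329557418823242), 78.43986511230469)
top slat_a 0.57 [479.4, 145.4, 525.4, 196.0] ((502.5352478027344, 168.97422790527344), (57.7898063659668, 10.501282691955566), 53.88066101074219)
[... 1001 characters left out ...]
, 245.4, 166.2, 269.7] ((157.0, 256.0), (28.750059127807617, 9.130086898803711), 60.945396423339844)
scene headshell 0.59 [347.8, 204.7, 421.7, 272.6] ((384.56512451171875, 237.2755126953125), (58.054447174072266, 53.92557144165039), 31.701427459716797)
scene headshell 0.5 [157.3, 296.2, 175.4, 330.3] ((164.44979858398438, 310.87335205078125), (32.64443588256836, 11.101751327514648), 82.40535736083984)
scene stand 0.75 [346.7, 204.3, 422.3, 271.8] ((384.5954284667969, 237.46397399902344), (59.99736785888672, 54.485130310058594), 30.65066909790039)
scene stand 0.17 [156.8, 296.2, 172.8, 329.5] ((163.68942260742188, 310.8600769042969), (32.59870910644531, 11.099918365478516), 83.2901611328125)
```

View pics/crop1.png

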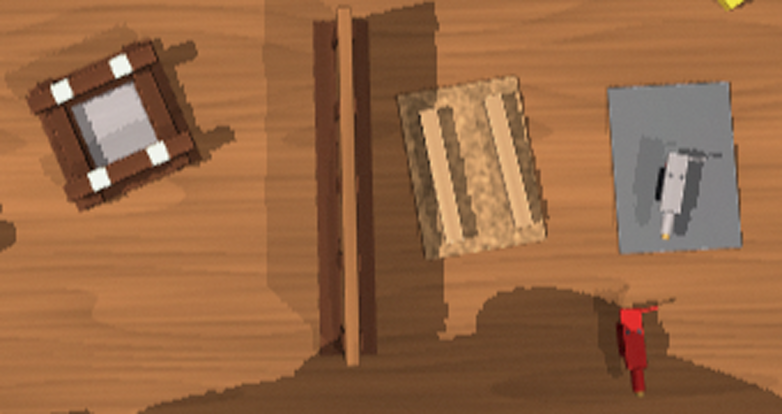

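Candidates in the top view:
- **Slats:** (391,266) and (420,260) are pale and lie on the cork, so they are the ones meant. The one at (503,169) is yellow.
- **Headshell:** (490,274) is chrome and stands on the grey mat, so it is the one meant. The one at (473,343) is red.

The enlarged crop confirms both choices. Next I'll move to a viewpoint over the pads.

```bash
cat >> h.py <<'E'
def goal(xyz,yaw=None):
    """shift (25mm units, present tool axes), turn about tool z (6deg units); yaw = world yaw of tool x mod pi"""
    st=r.state();M=R.from_quat(st['tcp_rot']).as_matrix()
    d=M.T@(np.array(xyz)-st['ee_pos'])/25
    y0=np.arctan2(M[1,0],M[0,0]); out=''
    if yaw is not None:
        dy=(yaw-y0+np.pi/2)%np.pi-np.pi/2; out=' az units %.2f'%(-np.degrees(dy)/6)
        tl=np.degrees(np.arccos(-M[2,2])); out+=' tilt %.2f'%tl
    print('tcp',np.round(st['ee_pos'],1),'yaw %.3f'%y0,'shift',np.round(d,2),out,'j6 %.2f'%st['joint_positions'][5],'t %.1f w %.1f g %.1f'%(st['t'],st['gripper_width'],st['grasp_force']))
E
python3 - <<'E'
from h import *
np.set_printoptions(precision=1,suppress=True)
T=cam('top');S=cam('scene')
for a,b in [((390.9,266.4),(256.6,278.4)),((419.8,259.9),(234.1,295.4)),((490.3,273.7),(164.4,310.9)),((473.5,343),(157,256))]: print(tri([(T,a),(S,b)]),atz(T,a,15),atz(S,b,15))
print(np.array(optics.camera_params('wrist')['hand_eye']),optics.camera_params('wrist')['fx'])
goal([500,-150,260],0.22); goal([560,190,260],0.4)
E
```

```text
[523.2 -91.8   4. ] [522.4 -91.3  15. ] [529.9 -92.7  15. ]
[ 535.4 -151.9    3.9] [ 534.4 -151.    15. ] [ 542.3 -151.9   15. ]
[ 503.2 -292.5   18.9] [ 502.9 -294.4   15. ] [ 501.3 -292.    15. ]
[ 362.8 -255.6    7.8] [ 363.6 -253.6   15. ] [ 368.  -255.5   15. ]
[[  -0.    -1.    -0.3   75.6]
 [   1.     0.    -0.     1.1]
 [   0.    -0.3    1.  -142. ]
 [   0.     0.     0.     1. ]] 344.9911487524973
tcp [212.7 534.3 231.3] yaw 2.763 shift [-20.8 -21.2  -1.1]  az units -5.72 tilt 0.01 j6 1.46 t 1.8 w 85.9 g 0.0
tcp [212.7 534.3 231.3] yaw 2.763 shift [-18.   -7.7  -1.1]  az units -7.44 tilt 0.01 j6 1.46 t 1.8 w 85.9 g 0.0
```

```bash
python3 -m handwheel '[[0,-1,-0.45,-0.1,0,0,0],[0,-1,-0.45,-0.1,0,0,0],[0,-1,-0.45,-0.1,0,0,0],[0,-1,-0.45,-0.1,0,0,0],[0,-1,-0.45,-0.1,0,0,0],[0,-1,-0.45,-0.1,0,0,0],[0,-1,-0.45,-0.1,0,0,0],[0,-1,-0.45,-0.1,0,0,0],[0,-1,-0.45,-0.1,0,0,0],[0,-1,-0.45,-0.1,0,0,0],[0,-1,-0.45,-0.1,0,0,0],[0,-1,-0.45,0,0,0,0]]'
python3 -m handwheel '[[0.4,-1,-0.4,0,0,0,0],[0.4,-1,-0.4,0,0,0,0],[0.4,-1,-0.4,0,0,0,0],[0.4,-0.9,-0.4,0,0,0,0],[0.4,0,0,0,0,0,-1],[0.4,0,0,0,0,0,-1],[0.4,0,0,0,0,0,-1],[0.4,0,0,0,0,0,-1],[0.4,0,0,0,0,0,-1],[0.4,0,0,0,0,0,-1],[0.4,0,0,0,0,0,-1],[0.4,0,0,0,0,0,-0.4]]'
cat >> h.py <<'E'
def look(things,tag,kinds='pr'):
    im=optics.get_image('wrist'); 
    st=r.state(); c=cam('wrist',st); cv2.imwrite(f'pics/{tag}.png',im)
    o={}
    for t in things:
        if 'p' in kinds: o[t]=optics.place_of(t,'wrist'); print(t,[(np.round(d['xy'],1).tolist(),round(d['conf'],2)) for d in o[t][:4]])
    return im,c,o
E
python3 - <<'E'
from h import *
np.set_printoptions(precision=1,suppress=True)
im,c,o=look(['stand_top','stand_seat_left','stand_seat_right','stand'],'w1')
for t,z in [('stand_top',49),('stand_seat_left',41.5),('stand_seat_right',41.5),('stand',0)]:
    for d in o[t][:2]: print(t,atz(c,d['xy'],z))
hsv=cv2.cvtColor(im,cv2.COLOR_BGR2HSV); m=((hsv[...,1]<60)&(hsv[...,2]>200)).astype(np.uint8)
n,l,s,ce=cv2.connectedComponentsWithStats(m)
for i in range(1,n):
    if s[i,4]>60: print(s[i],ce[i],atz(c,ce[i],34))
goal([560,190,260],0.4)
E
```

```text
t: 3.0
ee_pos: [442.4, 297.1, 259.3]
tcp_rot: [0.188, 0.982, 0.0, 0.0]
force: [0.5, 0.8, -0.3]
gripper_width: 85.1
grasp_force: 0.0
t: 4.2
ee_pos: [517.3, 224.7, 258.8]
tcp_rot: [-0.198, 0.98, 0.0, 0.0]
force: [-0.1, 0.2, 0.4]
gripper_width: 51.0
grasp_force: 0.0
stand_top [([269.2, 251.1], 0.75), ([246.2, 249.1], 0.17)]
stand_seat_left [([297.6, 247.9], 0.84)]
stand_seat_right [([242.9, 249.7], 0.87)]
stand [([296.2, 250.1], 0.45)]
stand_top [578.4 199.6  49. ]
stand_top [585.9 176.   49. ]
stand_seat_left [565.6 227.1  41.5]
stand_seat_right [590.9 172.4  41.5]
stand [582.5 230.1   0. ]
[ 238  202   68   60 2284] [271.5 232.1] [562.2 194.2  34. ]
[242 274  16  14 207] [249.5 280.4] [626.3 191.4  34. ]
[291 274  15  14 208] [298.  280.6] [604.7 243.1  34. ]
tcp [517.2 224.7 258.8] yaw -2.746 shift [-1.  -1.9 -0.1]  az units -0.04 tilt 0.01 j6 -0.10 t 4.5 w 51.4 g 0.0
```

View pics/w1.png

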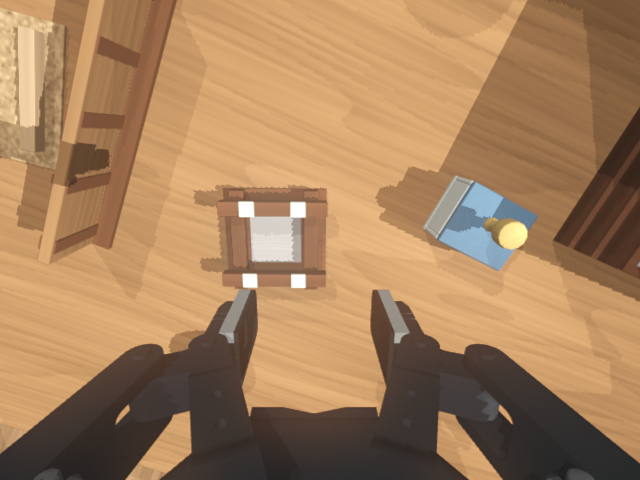

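The wrist view shows the stand with its four pale marks at (246,209), (298,209), (249,280) and (298,280). The ceramic box is at (485,225) and the divider at (110,130). I'll shift for a second view.

```bash
python3 -m handwheel '[[0.45,0,-1,0,0,0,0],[0.45,0,-1,0,0,0,0],[0.45,0,-1,0,0,0,0],[0.45,0,-1,0,0,0,0],[0.45,0,0,0,0,0,0]]' >/dev/null
cat >> h.py <<'E'
def marks(im):
    m=cv2.inRange(im,(205,205,205),(255,255,255)); hsv=cv2.cvtColor(im,cv2.COLOR_BGR2HSV); m[hsv[...,1]>45]=0
    m=cv2.morphologyEx(m,cv2.MORPH_OPEN,np.ones((3,3)))
    n,l,s,ce=cv2.connectedComponentsWithStats(m)
    return [(ce[i].round(1),s[i,4],s[i,2:4]) for i in range(1,n) if 80<s[i,4]<500]
E
python3 - <<'E'
from h import *
np.set_printoptions(precision=1,suppress=True)
im,c,o=look(['stand_top','stand_seat_left','stand_seat_right'],'w2')
for t,z in [('stand_top',49),('stand_seat_left',41.5),('stand_seat_right',41.5)]:
    for d in o[t][:2]: print(t,atz(c,d['xy'],z))
print(cv2.imread('pics/w1.png')[209,298],cv2.imread('pics/w1.png')[235,275],cv2.imread('pics/w1.png')[225,275])
print(marks(cv2.imread('pics/w1.png')));print(marks(im));goal([560,190,260],0.4)
E
```

```text
stand_top [([366.2, 249.2], 0.82), ([295.9, 368.2], 0.72)]
stand_seat_left [([388.9, 249.5], 0.95), ([189.9, 120.0], 0.46)]
stand_seat_right [([337.8, 248.9], 0.79)]
stand_top [575.2 201.6  49. ]
stand_top [744.8 187.6  49. ]
stand_seat_left [567.8 226.9  41.5]
stand_seat_left [521.9 -13.6  41.5]
stand_seat_right [588.7 174.7  41.5]
[255 255 255] [216 222 229] [202 209 216]
[(array([246. , 209.2]), np.int32(227), array([15, 16], dtype=int32)), (array([297.5, 209.3]), np.int32(217), array([14, 16], dtype=int32)), (array([249.6, 280.2]), np.int32(185), array([14, 14], dtype=int32)), (array([297.6, 280.9]), np.int32(179), array([14, 13], dtype=int32))]
[(array([341.1, 209.3]), np.int32(235), array([15, 16], dtype=int32)), (array([392.6, 209. ]), np.int32(224), array([16, 15], dtype=int32)), (array([339.4, 279.9]), np.int32(178), array([14, 13], dtype=int32)), (array([387.5, 280.5]), np.int32(194), array([14, 14], dtype=int32))]
tcp [555.5 133.1 258.8] yaw -2.745 shift [-1.1  2.  -0.1]  az units -0.03 tilt 0.03 j6 -0.27 t 5.2 w 46.9 g 0.0
```

```bash
python3 - <<'E'
from h import *
np.set_printoptions(precision=1,suppress=True)
st=r.state();c2=cam('wrist',st)
M1=(R.from_euler('z',-0.001)*R.from_quat(st['tcp_rot']))
c1=cam('wrist',{'ee_pos':[517.25,224.7,258.8],'tcp_rot':M1.as_quat()})
a=[d[0] for d in marks(cv2.imread('pics/w1.png'))];b=[d[0] for d in marks(cv2.imread('pics/w2.png'))]
X=np.array([tri([(c1,p),(c2,q)]) for p,q in zip(a,b)]);print(X)
for c,u in((c1,a),(c2,b)):
    P=np.array([atz(c,p,34) for p in u]);m=P.mean(0);v=P[2]+P[3]-P[0]-P[1];w=P[0]+P[2]-P[1]-P[3]
    print(m,np.arctan2(v[1],v[0]),np.arctan2(w[1],w[0])+np.pi/2,np.hypot(*v[:2])/2,np.hypot(*w[:2])/2)
goal([480,-150,260],0.22)
E
```

```text
[[544.9 161.   47.3]
 [524.1 210.5  47.3]
 [618.  191.4  49.7]
 [598.  240.5  50.4]]
[576.7 201.1  34. ] 0.385295489011032 0.38642304162647023 83.87190165798012 55.58278319764981
[574.8 204.8  34. ] 0.3948643651198106 0.3925308276228796 83.55282329454296 55.66627164790736
tcp [555.5 133.1 258.8] yaw -2.745 shift [ 7.2 -9.3 -0.1]  az units 1.69 tilt 0.03 j6 -0.27 t 5.2 w 46.9 g 0.0
```

```bash
sed -i "s/    im=optics.get_image('wrist'); /    st=r.state(); im=optics.get_image('wrist')/; s/    st=r.state(); c=cam('wrist',st); cv2.imwrite/    c=cam('wrist',st); cv2.imwrite/" h.py
cat >> h.py <<'E'
def stand(tag):
    im,c,_=look([],tag); a=sorted([d[0] for d in marks(im)],key=lambda p:p[1]); a=sorted(a[:2],key=lambda p:p[0])+sorted(a[2:],key=lambda p:p[0])
    P=np.array([atz(c,p,34) for p in a]);m=P.mean(0);v=P[2]+P[3]-P[0]-P[1];w=P[0]+P[2]-P[1]-P[3]
    print('stand',m,np.arctan2(v[1],v[0]),np.arctan2(w[1],w[0])+np.pi/2,np.hypot(*v[:2])/2,np.hypot(*w[:2])/2)
    return a,c
E
python3 - <<'E'
from h import *
import pickle
a,c=stand('w3');pickle.dump((a,c),open('s1.pkl','wb'))
E
python3 -m handwheel '[[0.45,0,1,0,0,0,0],[0.45,0,1,0,0,0,0],[0.45,0,1,0,0,0,0],[0.45,0,1,0,0,0,0],[0.45,0,0,0,0,0,0],[0.45,0,0,0,0,0,0]]'
python3 - <<'E'
from h import *
import pickle
np.set_printoptions(precision=1,suppress=True)
a0,c0=pickle.load(open('s1.pkl','rb'))
a,c=stand('w4')
print([tri([(c0,p),(c,q)]) for p,q in zip(a0,a)])
goal([480,-150,260],0.22)
E
```

```text
stand [576.93835296 201.00099803  34.        ] 0.3918304855902772 0.3915433934683783 84.14010968409151 55.79515065082905
t: 5.8
ee_pos: [516.8, 225.5, 258.9]
tcp_rot: [-0.198, 0.98, -0.0, 0.0]
force: [-1.1, -0.2, -0.3]
gripper_width: 46.7
grasp_force: 0.0
stand [576.8 201.2  34. ] 0.38940364082251294 0.38326975428597176 83.90841561366342 56.34401991109824
[array([549. , 159.3,  32.9]), array([527.4, 211.2,  32.5]), array([625.5, 190.9,  35.3]), array([606.2, 243.7,  31.6])]
tcp [517.1 224.9 258.9] yaw -2.745 shift [  7.2 -13.2  -0. ]  az units 1.69 tilt 0.03 j6 -0.10 t 5.8 w 46.8 g 0.0
```

```bash
python3 -m handwheel '[[0.45,0.6,-1,0,0,0,0.14],[0.45,0.6,-1,0,0,0,0.14],[0.45,0.6,-1,0,0,0,0.14],[0.45,0.6,-1,0,0,0,0.14],[0.45,0.6,-1,0,0,0,0.14],[0.45,0.6,-1,0,0,0,0.14],[0.45,0.6,-1,0,0,0,0.14],[0.45,0.6,-1,0,0,0,0.14],[0.45,0.6,-1,0,0,0,0.14],[0.45,0.6,-1,0,0,0,0.14],[0.45,0.6,-1,0,0,0,0.14],[0.45,0.6,-1,0,0,0,0.14]]' >/dev/null
python3 -m handwheel '[[0.45,0,-0.5,0,0,0,0],[0.45,0,-0.5,0,0,0,0],[0.45,0,0,0,0,0,0],[0.45,0,0,0,0,0,0],[0.45,0,0,0,0,0,0]]'
cat >> h.py <<'E'
import pickle
def slats(tag,z=19):
    im,c,_=look([],tag,''); out=[]
    for d in optics.regions_of('slat_a','wrist')[:4]:
        m=d['region'].astype(np.uint8); q,s,a=cv2.minAreaRect(np.argwhere(m)[:,::-1].astype(np.float32))
        print(round(d['conf'],2),np.round(q,1),np.round(s,1),round(a,1),[round(x) for x in d['bbox']]); out.append((q,s,a,d['conf'],d['region']))
    return im,c,out
E
python3 - <<'E'
from h import *
np.set_printoptions(precision=1,suppress=True)
im,c,o=slats('w5');pickle.dump((c,o),open('sl1.pkl','wb'))
for t in ['slat_a_mid','headshell_mid']:
  for d in optics.place_of(t,'wrist')[:4]: print(t,d['conf'],d['xy'],atz(c,d['xy'],11.5))
goal([466,-135,260],0.22)
E
```

```text
t: 7.55
ee_pos: [445.0, -139.5, 258.7]
tcp_rot: [-0.111, 0.994, 0.0, -0.0]
force: [0.1, -0.4, 0.0]
gripper_width: 47.2
grasp_force: 0.0
0.83 [286.  270.5] [97. 16.] 90.0 [274, 221, 296, 317]
0.73 [337. 272.] [15.3 95. ] 4.4 [331, 227, 349, 321]
0.55 [113.5 345.2] [31.9 19.4] 56.3 [96, 329, 130, 360]
0.2 [551.9 353.5] [ 90.1 115.3] 81.9 [490, 304, 606, 398]
slat_a_mid 0.68 [337.6, 274.7] [525.9 -90.2  11.5]
headshell_mid 0.78 [219.7, 115.5] [ 375.9 -256.2   11.5]
headshell_mid 0.63 [173.2, 227.8] [ 510.5 -291.7   11.5]
headshell_mid 0.47 [405.5, 277.3] [511.   -8.4  11.5]
tcp [ 444.8 -139.7  258.8] yaw -2.920 shift [-0.9 -0.  -0.1]  az units 0.01 tilt 0.01 j6 -0.66 t 7.8 w 47.3 g 0.0
```

View pics/w5.png

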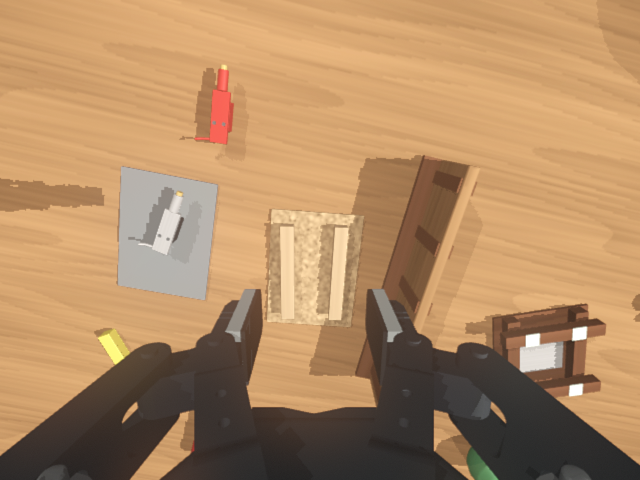

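The wrist view shows both pale slats on the cork at (288,272) and (339,272), the chrome headshell at (168,225), the red one at (221,105) and the yellow slat at (113,345).

```bash
python3 -m handwheel '[[0.5,-0.4,-1,0,0,0,0],[0.5,-0.4,-1,0,0,0,0],[0.5,0,-0.8,0,0,0,0],[0.5,0,0,0,0,0,0],[0.5,0,0,0,0,0,0],[0.5,0,0,0,0,0,0]]' >/dev/null
cat >> h.py <<'E'
def slatmask(im,o):
    """bright top faces of the slats near the network's regions"""
    out=[]
    for q,s,a,cf,reg in o:
        if max(s)<60 or max(s)/min(s)<4: continue
        roi=cv2.dilate(reg.astype(np.uint8),np.ones((9,9)))
        med=np.median(im[reg],axis=0); m=((np.abs(im.astype(float)-med).max(2)<22)&(roi>0)).astype(np.uint8)
        m=cv2.morphologyEx(cv2.morphologyEx(m,cv2.MORPH_OPEN,np.ones((3,3))),cv2.MORPH_CLOSE,np.ones((5,5)))
        n,l,st,ce=cv2.connectedComponentsWithStats(m); k=1+np.argmax(st[1:,4]); p=np.argwhere(l==k)[:,::-1].astype(np.float32)
        rr=cv2.minAreaRect(p); out.append((ce[k],rr))
    return sorted(out,key=lambda x:x[0][0])
def slatpose(c,rr,z=19):
    P=np.array([atz(c,p,z) for p in cv2.boxPoints(rr)]); e=[P[1]-P[0],P[2]-P[1]]; L=[np.hypot(*v[:2]) for v in e]; v=e[np.argmax(L)]
    return P.mean(0).round(1), round(np.arctan(v[1]/v[0]),3), np.round(L,1)
E
python3 - <<'E'
from h import *
np.set_printoptions(precision=1,suppress=True)
im0=cv2.imread('pics/w5.png');c0,o0=pickle.load(open('sl1.pkl','rb'))
im,c,o=slats('w6');pickle.dump((c,o),open('sl2.pkl','wb'))
A=slatmask(im0,o0);B=slatmask(im,o)
for x in A: print('v1',x[0],x[1],slatpose(c0,x[1]))
for x in B: print('v2',x[0],x[1],slatpose(c,x[1]))
for x,y in zip(A,B): print(tri([(c0,x[1][0]),(c,y[1][0])]))
for d in optics.place_of('headshell_mid','wrist')[:4]: print(d['conf'],d['xy'],atz(c,d['xy'],16))
goal([466,-135,260],0.22)
E
```

```text
0.78 [166.7 335.8] [40.8 17.6] 60.3 [150, 315, 182, 351]
0.68 [396.1 254.9] [16.6 93.8] 6.9 [387, 209, 410, 304]
0.64 [344.7 255.6] [14.8 97.4] 2.9 [334, 204, 356, 303]
v1 [287.1 268. ] ((288.87872314453125, 268.4911193847656), (102.23990631103516, 21.294248580932617), 86.05481719970703) (array([ 530.8, -149. ,   19. ]), np.float64(0.274), array([ 24.2, 130.5]))
v1 [338.1 269.7] ((337.66387939453125, 269.8419494628906), (16.76485824584961, 99.67080688476562), 6.745580196380615) (array([519.7, -92.5,  19. ]), np.float64(0.125), array([127.3,  19.1]))
v2 [345.9 253.9] ((346.1431579589844, 255.0459747314453), (19.296083450317383, 104.10380554199219), 0.5672664046287537) (array([ 533.8, -150.7,   19. ]), np.float64(0.231), array([130. ,  21.6]))
v2 [398.  251.3] ((397.9539489746094, 252.99574279785156), (14.77342700958252, 98.13446044921875), 5.31454610824585) (array([517.6, -92.2,  19. ]), np.float64(0.198), array([121.4,  16.7]))
[ 534.7 -149.3    4.5]
[514.2 -94.1  24.2]
0.97 [233.4, 211.6] [ 509. -289.   16.]
0.93 [283.7, 97.6] [ 378.1 -256.6   16. ]
0.68 [590.7, 333.7] [566.6 179.4  16. ]
0.63 [460.6, 265.5] [514.7 -14.1  16. ]
tcp [ 479.4 -203.4  259. ] yaw -2.921 shift [-0.1  2.8 -0. ]  az units 0.01 tilt 0.01 j6 -0.74 t 8.5 w 42.5 g 0.0
```

```bash
cat >> h.py <<'E'
from scipy.optimize import minimize
from scipy.ndimage import map_coordinates
def fitslat(views,x0,z=19,L=60,W=8):
    """fit the top-face rectangle: contrast of a 2.5 mm band inside to one outside its four edges"""
    s=np.linspace(-1,1,41)
    def band(k):
        a,b=L+k,W+k; return np.r_[np.c_[s*(L-3),0*s+b],np.c_[s*(L-3),0*s-b],np.c_[0*s+a,s*(W-2)],np.c_[0*s-a,s*(W-2)]]
    I,O=[np.concatenate([band(k) for k in ks]) for ks in ((-.7,-1.5,-2.5),(.7,1.5,2.5))]
    G=[(cv2.GaussianBlur(im,(3,3),0).astype(float).mean(2),c) for im,c in views]
    def val(p,Q):
        cs,sn=np.cos(p[2]),np.sin(p[2]); X=np.c_[p[0]+cs*Q[:,0]-sn*Q[:,1],p[1]+sn*Q[:,0]+cs*Q[:,1],np.full(len(Q),p[3] if len(p)>3 else z)]
        t=0
        for g,(K,Rw,tt) in G:
            q=(X@Rw.T+tt)@K.T; q=q[:,:2]/q[:,2:]; t+=map_coordinates(g,[q[:,1],q[:,0]],order=1,mode='nearest').reshape(3,-1)
        return t
    f=lambda p: -np.minimum(val(p,I)-val(p,O),60*len(G)).mean()
    best=None
    for dx in (-6,0,6):
        for dy in (-4,0,4):
            x=np.array(x0,float)+np.r_[dx,dy,0,[0]*(len(x0)-3)]
            S=np.vstack([x]+[x+np.eye(len(x))[i]*[5,4,.08,5][i] for i in range(len(x))])
            m=minimize(f,x,method='Nelder-Mead',options=dict(initial_simplex=S,xatol=.02,fatol=.01))
            if best is None or m.fun<best.fun: best=m
    return best.x.round(3),round(best.fun,1)
E
python3 - <<'E'
from h import *
v1=(cv2.imread('pics/w5.png'),pickle.load(open('sl1.pkl','rb'))[0]);v2=(cv2.imread('pics/w6.png'),pickle.load(open('sl2.pkl','rb'))[0])
for x0 in ([524,-92,.21],[534,-150,.22]):
    for v in ([v1],[v2],[v1,v2]): print(fitslat(v,x0))
    print(fitslat([v1,v2],x0+[19]))
E
```

```text
(array([ 5.23878e+02, -9.07090e+01,  1.75000e-01]), np.float64(-49.9))
(array([ 5.24214e+02, -9.08100e+01,  1.87000e-01]), np.float64(-36.9))
(array([ 5.24028e+02, -9.08120e+01,  1.81000e-01]), np.float64(-87.4))
(array([ 5.24998e+02, -8.99530e+01,  1.82000e-01,  1.54270e+01]), np.float64(-90.3))
(array([ 5.35810e+02, -1.50502e+02,  2.12000e-01]), np.float64(-33.9))
(array([ 5.36058e+02, -1.50714e+02,  2.12000e-01]), np.float64(-34.8))
(array([ 5.36013e+02, -1.50557e+02,  2.12000e-01]), np.float64(-69.0))
(array([ 5.36997e+02, -1.50286e+02,  2.13000e-01,  1.55660e+01]), np.float64(-71.6))
```

```bash
python3 -c "
from h import *
goal([524.0,-90.8,7],0.183)"
```

```text
tcp [ 479.4 -203.4  259. ] yaw -2.921 shift [-2.73  4.   10.08]  az units 0.36 tilt 0.01 j6 -0.74 t 8.5 w 42.5 g 0.0
```

```bash
python3 -m handwheel '[[0.5,-0.7,1,1,0,0,0.1],[0.5,-0.7,1,1,0,0,0.1],[0.5,-0.7,1,1,0,0,0.1],[0.5,-0.6,1,1,0,0,0.05],[0.5,0,0,1,0,0,0],[0.5,0,0,1,0,0,0],[0.5,0,0,1,0,0,0],[0.5,0,0,0,0,0,0],[0.5,0,0,0,0,0,0]]' 25
python3 -c "
from h import *
goal([524.0,-90.8,7],0.183)"
```

```text
t: 9.4
ee_pos: [524.9, -92.2, 84.1]
tcp_rot: [-0.092, 0.996, 0.0, -0.0]
force: [0.1, 0.8, 0.6]
gripper_width: 42.6
grasp_force: 0.0
tcp [524.9 -92.2  84.1] yaw -2.958 shift [0.02 0.06 3.08]  az units 0.01 tilt 0.05 j6 -0.48 t 9.4 w 42.6 g 0.0
```

```bash
python3 -m handwheel '[[0.5,0,0.05,0.8,0,0,0],[0.5,0,0,0.8,0,0,0],[0.5,0,0,0.8,0,0,0],[0.5,0,0,0.6,0,0,0],[0.5,0,0,0,0,0,0],[0.5,0,0,0,0,0,0]]'
python3 -m handwheel '[[0.9,0,0,0,0,0,0],[0.9,0,0,0,0,0,0],[0.9,0,0,0,0,0,0],[0.9,0,0,0,0,0,0],[0.9,0,0,0,0,0,0],[0.9,0,0,0,0,0,0]]' 25
```

```text
t: 10.0
ee_pos: [526.3, -91.7, 10.3]
tcp_rot: [-0.092, 0.996, -0.0, 0.001]
force: [0.9, -0.3, 1.1]
gripper_width: 42.8
grasp_force: 0.0
t: 10.6
ee_pos: [526.5, -91.8, 10.3]
tcp_rot: [-0.092, 0.996, -0.001, 0.001]
force: [-0.5, -0.4, 6.8]
gripper_width: 14.9
grasp_force: 28.0
```

```bash
python3 -m handwheel '[[0.9,0,0,-0.6,0,0,0],[0.9,0,0,-1,0,0,0],[0.9,0,0,-1,0,0,0],[0.9,0,0,-1,0,0,0],[0.9,0,0,-1,0,0,0],[0.9,0,0,-1,0,0,0],[0.9,0,0,-0.4,0,0,0],[0.9,0,0,0,0,0,0]]'
python3 -c "
from h import *
goal([568.3,227.9,150],0.391)"
```

```text
t: 11.4
ee_pos: [526.4, -91.7, 160.3]
tcp_rot: [-0.092, 0.996, -0.001, 0.002]
force: [0.4, -0.5, -1.1]
gripper_width: 15.2
grasp_force: 27.2
tcp [526.4 -91.7 160.3] yaw -2.958 shift [-3.98 12.27  0.41]  az units -1.98 tilt 0.20 j6 -0.47 t 11.4 w 15.2 g 27.2
```

```bash
python3 -m handwheel '[[0.9,-0.3,1,0,0,0,0],[0.9,-0.35,1,0,0,0,0],[0.9,-0.35,1,0,0,0,0],[0.9,-0.35,1,0,0,0,0],[0.9,-0.35,1,0,0,0,0],[0.9,-0.35,1,0,0,0,0],[0.9,-0.35,1,0,0,0,0],[0.9,-0.35,1,0,0,0,0],[0.9,-0.35,1,0,0,0,0],[0.9,0,0,0,0,0,-0.7],[0.9,0,0,0,0,0,-0.7],[0.9,0,0,0,0,0,-0.58]]'
python3 -c "
from h import *
goal([568.3,227.9,150],0.391)"
```

```text
t: 12.6
ee_pos: [559.1, 144.2, 156.6]
tcp_rot: [-0.196, 0.981, 0.0, -0.002]
force: [-0.2, 0.0, 0.0]
gripper_width: 14.8
grasp_force: 27.3
tcp [559.1 144.2 156.6] yaw -2.747 shift [-1.63  2.95  0.26]  az units 0.03 tilt 0.19 j6 -0.25 t 12.6 w 14.8 g 27.3
```

```bash
python3 -m handwheel '[[0.9,-0.4,0.8,0,0,0,0],[0.9,-0.4,0.8,0,0,0,0],[0.9,-0.43,0.7,0.5,0,0,0],[0.9,-0.4,0.65,0.8,0,0,0],[0.9,0,0,0.8,0,0,0],[0.9,0,0,0.5,0,0,0],[0.9,0,0,0,0,0,0],[0.9,0,0,0,0,0,0]]'
python3 - <<'E'
from h import *
st=r.state();im=optics.get_image('wrist');cv2.imwrite('pics/w7.png',im)
c=cam('wrist',st)
s=np.array([576.9,201.1]);u=np.array([np.cos(.391),np.sin(.391)]);v=np.array([-u[1],u[0]])
for a in(-42,42):
    for b in (-28,28): cv2.circle(im,tuple(int(k) for k in proj(c,[*(s+a*u+b*v),34])),4,(0,0,255),1)
cv2.imwrite('pics/w7m.png',im)
goal([568.3,227.9,40.3],0.391)
E
```

```text
t: 13.4
ee_pos: [569.4, 227.2, 93.3]
tcp_rot: [-0.194, 0.981, -0.0, -0.001]
force: [0.3, -0.1, -0.1]
gripper_width: 15.3
grasp_force: 27.2
tcp [570.1 227.3  94.2] yaw -2.751 shift [0.06 0.05 2.16]  az units -0.01 tilt 0.03 j6 -0.11 t 13.4 w 15.0 g 27.2
```

View pics/w7m.png

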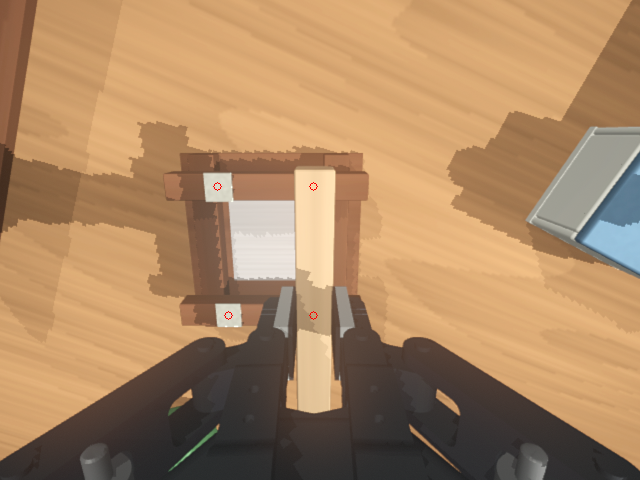

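The held slat (column 315) lies over the right-hand pair of marks, and the predicted marks at (218,186) and (228,315) sit on the real ones. I'll check its near end (row 167).

```bash
python3 - <<'E'
from h import *
st=r.state();c=cam('wrist',st); z=st['ee_pos'][2]-6.3+15
u=np.array([np.cos(.391),np.sin(.391)]);v=np.array([-u[1],u[0]]);s=np.array([576.9,201.1])
for uv in((296,168),(334,168)):
    P=atz(c,uv,z)[:2]; print((P-s)@u,(P-s)@v,(P-np.array(st['ee_pos'][:2]))@u)
E
```

```text
-58.40657448525189 21.288896419505253 -62.15134126880076
-58.39283699443898 35.72583500410036 -62.137603777987856
```

```bash
python3 -m handwheel '[[0.9,0.06,0.02,0.7,0,0,0],[0.9,0,0,0.7,0,0,0],[0.9,0,0,0.4,0,0,0],[0.9,0,0,0.2,0,0,0],[0.9,0,0,0,0,0,0],[0.9,0,0,0,0,0,0]]'
python3 -c "
from h import *
goal([568.3,227.9,40.3],0.391)"
```

```text
t: 14.05
ee_pos: [568.9, 227.7, 44.7]
tcp_rot: [-0.194, 0.981, 0.0, 0.001]
force: [0.5, -0.9, 0.9]
gripper_width: 15.1
grasp_force: 27.2
tcp [568.9 227.7  44.7] yaw -2.751 shift [0.02 0.02 0.17]  az units -0.00 tilt 0.08 j6 -0.11 t 14.1 w 15.1 g 27.2
```

```bash
python3 -m handwheel '[[0.9,0.02,0,0.1,0,0,0],[0.9,0,0,0.08,0,0,0],[0.9,0,0,0,0,0,0],[0.9,0,0,0,0,0,0]]'
```

```text
t: 14.45
ee_pos: [568.4, 227.6, 40.3]
tcp_rot: [-0.194, 0.981, 0.0, 0.001]
force: [-1.8, -0.9, 5.2]
gripper_width: 14.9
grasp_force: 27.9
```

Contact: 5 N at the expected height. I'll release to a partial opening and lift.

```bash
python3 -m handwheel '[[0.6,0,0,0,0,0,0],[0.6,0,0,0,0,0,0],[0.6,0,0,0,0,0,0],[0.6,0,0,-0.5,0,0,0],[0.6,0,0,-1,0,0,0],[0.6,0,0,-1,0,0,0],[0.6,0,0,-1,0,0,0],[0.5,0,0,-1,0,0,0],[0.5,0,0,-0.5,0,0,0]]'
python3 - <<'E'
from h import *
goal([536,-150.5,160],0.212)
E
```

```text
t: 15.35
ee_pos: [569.1, 227.8, 167.7]
tcp_rot: [-0.194, 0.981, 0.0, 0.002]
force: [-0.1, -0.4, 0.9]
gripper_width: 42.7
grasp_force: 0.0
tcp [569.1 227.8 167.7] yaw -2.751 shift [  6.99 -13.49   0.28]  az units 1.71 tilt 0.25 j6 -0.11 t 15.3 w 42.7 g 0.0
```

```bash
python3 -m handwheel '[[0.5,0,0,0,0,0,0.86],[0.5,0,0,0,0,0,0.85],[0.5,0.3,-1,0,0,0,0],[0.5,0.3,-1,0,0,0,0],[0.5,0.3,-1,0,0,0,0],[0.5,0.3,-1,0,0,0,0],[0.5,0.3,-1,0,0,0,0],[0.5,0.3,-1,0,0,0,0],[0.5,0.3,-1,0,0,0,0],[0.5,0.3,-1,0,0,0,0],[0.5,0.3,-1,0,0,0,0],[0.5,0.3,-1,0,0,0,0]]' >/dev/null
python3 -m handwheel '[[0.5,0.3,-1,0,0,0,0],[0.5,0.3,-1,0,0,0,0],[0.5,0.3,-1,0,0,0,0],[0.5,0.3,-1,0,0,0,0],[0.5,0.2,-0.5,0,0,0,0],[0.5,0,0,0,0,0,0],[0.5,0,0,0,0,0,0]]'
python3 - <<'E'
from h import *
goal([536,-150.5,10.3],0.212)
im,c,_=look([],'w8'); print(fitslat([(im,c)],[536,-150.5,.212],L=60))
E
```

```text
t: 17.25
ee_pos: [536.3, -149.4, 164.2]
tcp_rot: [-0.106, 0.994, 0.001, -0.0]
force: [-0.1, 0.9, 0.1]
gripper_width: 43.0
grasp_force: 0.0
tcp [ 536.3 -149.4  164.2] yaw -2.930 shift [ 0.02 -0.05  6.16]  az units -0.00 tilt 0.06 j6 -0.60 t 17.2 w 43.0 g 0.0
(array([ 5.36657e+02, -1.50236e+02,  2.12000e-01]), np.float64(-27.9))
```

```bash
python3 -m handwheel '[[0.5,0,-0.04,1,0,0,0],[0.5,0,0,1,0,0,0],[0.5,0,0,1,0,0,0],[0.5,0,0,1,0,0,0],[0.5,0,0,1,0,0,0],[0.5,0,0,0.7,0,0,0],[0.5,0,0,0.35,0,0,0],[0.5,0,0,0,0,0,0],[0.5,0,0,0,0,0,0]]'
python3 -c "
from h import *
goal([536.2,-150.4,10.5],0.212)"
```

```text
t: 18.2
ee_pos: [537.3, -150.7, 13.7]
tcp_rot: [-0.106, 0.994, -0.0, 0.0]
force: [-0.5, -0.1, 0.2]
gripper_width: 42.7
grasp_force: 0.0
tcp [ 537.3 -150.7   13.7] yaw -2.929 shift [0.04 0.02 0.13]  az units 0.01 tilt 0.05 j6 -0.60 t 18.2 w 42.7 g 0.0
```

```bash
python3 -m handwheel '[[0.5,0,0,0.12,0,0,0],[0.5,0,0,0,0,0,0],[0.9,0,0,0,0,0,0],[0.9,0,0,0,0,0,0],[0.9,0,0,0,0,0,0],[0.9,0,0,0,0,0,0],[0.9,0,0,0,0,0,0],[0.9,0,0,0,0,0,0],[0.9,0,0,0,0,0,0]]' 25
python3 -m handwheel '[[0.9,0,0,-0.6,0,0,0],[0.9,0,0,-1,0,0,0],[0.9,0,0,-1,0,0,0],[0.9,0,0,-1,0,0,0],[0.9,0,0,-1,0,0,0],[0.9,0,0,-1,0,0,0],[0.9,0,0,-0.4,0,0,0],[0.9,0,0,0,0,0,-0.86],[0.9,0,0,0,0,0,-0.85],[0.9,0,0,0,0,0,0]]'
python3 -c "
from h import *
goal([588.5,175.6,150],0.391)"
```

```text
t: 19.1
ee_pos: [537.1, -151.3, 10.5]
tcp_rot: [-0.106, 0.994, -0.0, 0.0]
force: [-0.2, 0.1, 4.7]
gripper_width: 14.9
grasp_force: 27.2
t: 20.1
ee_pos: [536.1, -150.9, 159.0]
tcp_rot: [-0.194, 0.981, 0.001, -0.001]
force: [-0.3, 0.1, 0.1]
gripper_width: 15.5
grasp_force: 26.6
tcp [ 536.1 -150.9  159. ] yaw -2.751 shift [-6.91 11.28  0.37]  az units -0.00 tilt 0.10 j6 -0.78 t 20.1 w 15.5 g 26.6
```

```bash
python3 -m handwheel '[[0.9,-0.6,1,0,0,0,0],[0.9,-0.6,1,0,0,0,0],[0.9,-0.6,1,0,0,0,0],[0.9,-0.6,1,0,0,0,0],[0.9,-0.6,1,0,0,0,0],[0.9,-0.6,1,0,0,0,0],[0.9,-0.6,1,0,0,0,0],[0.9,-0.6,1,0,0,0,0],[0.9,-0.6,1,0,0,0,0],[0.9,-0.6,1,0,0,0,0],[0.9,-0.6,0.8,0,0,0,0],[0.9,-0.3,0.4,0,0,0,0]]' >/dev/null
python3 -m handwheel '[[0.9,0,0,0.8,0,0,0],[0.9,0,0,0.8,0,0,0],[0.9,0,0,0.7,0,0,0],[0.9,0,0,0.3,0,0,0],[0.9,0,0,0,0,0,0],[0.9,0,0,0,0,0,0]]'
python3 - <<'E'
from h import *
goal([588.4,175.5,40.5],0.391)
st=r.state();im=optics.get_image('wrist');c=cam('wrist',st)
s=np.array([576.9,201.1]);u=np.array([np.cos(.391),np.sin(.391)]);v=np.array([-u[1],u[0]])
cv2.imwrite('pics/w9.png',im)
print(fitslat([(im,c)],[566.2,227,.391],z=49)) 
def draw(b,z,n=im):
    q=np.array([proj(c,[*(s+i*u+(b+j)*v),z]) for i,j in((-60,-8),(0,-8),(0,8),(-60,8))]);cv2.polylines(n,[q.astype(int)],True,(0,0,255),1)
draw(28,49);draw(-28,st['ee_pos'][2]-6.5+15)
cv2.imwrite('pics/w9m.png',im)
E
```

```text
t: 21.9
ee_pos: [589.7, 173.2, 95.5]
tcp_rot: [-0.194, 0.981, -0.0, 0.0]
force: [1.1, 0.3, 0.7]
gripper_width: 15.4
grasp_force: 26.6
tcp [589.7 173.2  95.5] yaw -2.751 shift [0.02 0.1  2.2 ]  az units -0.01 tilt 0.02 j6 -0.21 t 21.9 w 15.4 g 26.6
(array([5.66200e+02, 2.27514e+02, 3.86000e-01]), np.float64(-43.4))
```

View pics/w9m.png

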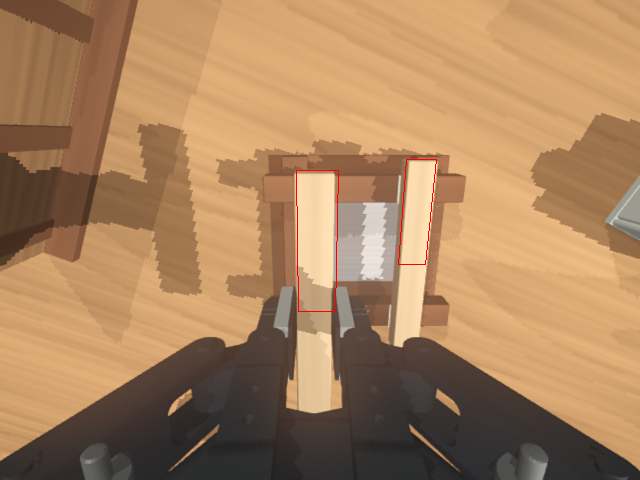

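The first slat sits within 0.5 mm of its outline at (420,210), and the second's end (316,171) is in line with its outline. It needs 2 mm in +y, then lowering.

```bash
python3 -m handwheel '[[0.9,0.02,0.09,0.6,0,0,0],[0.9,0,0,0.7,0,0,0],[0.9,0,0,0.5,0,0,0],[0.9,0,0,0.2,0,0,0],[0.9,0,0,0,0,0,0],[0.9,0,0,0,0,0,0]]'
python3 -c "
from h import *
goal([588.4,175.5,40.5],0.391)"
```

```text
t: 22.55
ee_pos: [588.7, 175.5, 45.8]
tcp_rot: [-0.194, 0.981, 0.0, 0.001]
force: [-0.4, -0.7, -1.3]
gripper_width: 14.8
grasp_force: 26.6
tcp [588.7 175.5  45.8] yaw -2.751 shift [0.01 0.01 0.21]  az units -0.00 tilt 0.06 j6 -0.20 t 22.6 w 14.8 g 26.6
```

```bash
python3 -m handwheel '[[0.9,0,0.01,0.12,0,0,0],[0.9,0,0,0.09,0,0,0],[0.9,0,0,0,0,0,0],[0.9,0,0,0,0,0,0]]'
python3 -m handwheel '[[0.6,0,0,0,0,0,0],[0.6,0,0,0,0,0,0],[0.6,0,0,0,0,0,0],[0.6,0,0,-0.5,0,0,0],[0.6,0,0,-1,0,0,0],[0.6,0,0,-1,0,0,0],[0.6,0,0,-1,0,0,0],[0.5,0,0,-1,0,0,0],[0.5,0,0,-1,0,0,0],[0.5,1,0,-0.5,0,0,0],[0.5,1,0,0,0,0,0],[0.5,0,0,0,0,0,0]]'
python3 - <<'E'
from h import *
im,c,_=look([],'w10')
for x in([566.2,227,.391],[587.6,175.2,.391]): print(fitslat([(im,c)],x,z=49))
goal([430,-270,200],-0.2)
E
```

```text
t: 22.95
ee_pos: [588.7, 175.8, 40.5]
tcp_rot: [-0.194, 0.981, 0.0, 0.001]
force: [-0.4, 0.5, 3.6]
gripper_width: 15.3
grasp_force: 27.1
t: 24.15
ee_pos: [539.2, 155.8, 191.1]
tcp_rot: [-0.194, 0.981, -0.0, -0.001]
force: [-0.1, 0.3, -0.2]
gripper_width: 42.4
grasp_force: 0.0
(array([5.65681e+02, 2.29637e+02, 4.41000e-01]), np.float64(-34.6))
(array([5.87458e+02, 1.76490e+02, 3.96000e-01]), np.float64(-48.9))
tcp [540.8 156.3 190.9] yaw -2.751 shift [ 10.59 -14.08  -0.37]  az units 5.64 tilt 0.02 j6 -0.22 t 24.2 w 42.7 g 0.0
```

```bash
python3 -m handwheel '[[0.5,0.5,0.5,-1,0,0,0],[0.5,0.5,0.5,-1,0,0,0],[0.5,0,0,0,0,0,0],[0.5,0,0,0,0,0,0],[0.5,0,0,0,0,0,0]]' >/dev/null
python3 - <<'E'
from h import *
im,c,_=look([],'w11')
for x in([566.2,227,.391],[587.6,175.2,.391]): print(fitslat([(im,c)],x,z=49))
goal([430,-270,200],-0.2)
q=proj(c,[577,201,40]);print(q);x,y=[int(max(0,k-90)) for k in q]
cv2.imwrite('pics/c11.png',cv2.resize(im[y:y+180,x:x+180],None,fx=3,fy=3,interpolation=cv2.INTER_CUBIC))
E
```

```text
(array([5.65444e+02, 2.27898e+02, 3.86000e-01]), np.float64(-46.4))
(array([5.87101e+02, 1.76571e+02, 3.90000e-01]), np.float64(-48.8))
tcp [509.4 169.9 238.7] yaw -2.751 shift [  9.63 -15.06   1.56]  az units 5.64 tilt 0.08 j6 -0.19 t 24.8 w 42.8 g 0.0
[315.40475804 278.79314278]
```

View pics/c11.png

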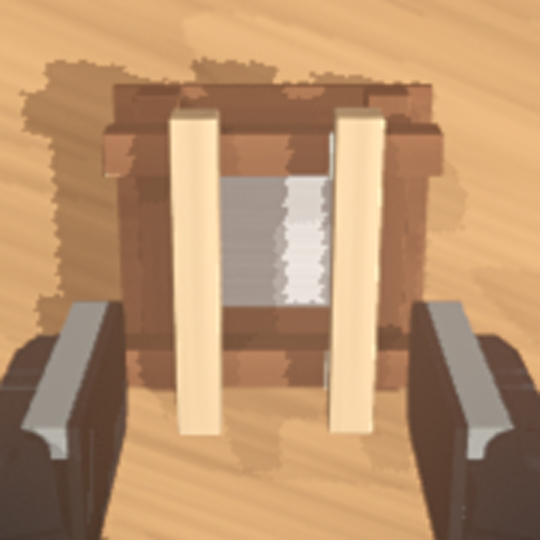

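Both slats lie flat, parallel and even with the stand. In the crop they are at (195,270) and (358,270), each over its marks. Next is the headshell.

```bash
python3 -m handwheel '[[0.5,0.6,-1,0,0,0,0],[0.5,0.6,-1,0,0,0,0],[0.5,0.6,-1,0,0,0,0],[0.5,0.6,-1,0,0,0,0],[0.5,0.6,-1,0,0,0,0],[0.5,0.6,-1,0,0,0,0],[0.5,0.6,-1,0,0,0,0],[0.5,0.6,-1,0,0,0,0],[0.5,0.6,-1,0,0,0,0],[0.5,0.6,-1,0,0,0,0],[0.5,0.6,-1,0,0,0,0],[0.5,0.6,-1,0,0,0,0]]' >/dev/null
python3 -m handwheel '[[0.5,0.5,-1,0,0,0,0],[0.5,0.5,-1,0,0,0,0],[0.5,0.5,-1,0,0,0,0],[0.5,0,0,0,0,0,0.94],[0.5,0,0,0,0,0,0.94],[0.5,0,0,0,0,0,0.94],[0.5,0,0,0,0,0,0.94],[0.5,0,0,0,0,0,0.94],[0.5,0,0,0,0,0,0.94],[0.5,0,0,0,0,0,0],[0.5,0,0,0,0,0,0]]'
python3 - <<'E'
from h import *
goal([447,-279,160],-0.2)
im,c,_=look([],'w12')
for d in optics.place_of('headshell_mid','wrist')[:3]: print(d['conf'],d['xy'],atz(c,d['xy'],16))
pickle.dump(c,open('h1.pkl','wb'))
E
```

```text
t: 27.05
ee_pos: [450.8, -259.5, 239.0]
tcp_rot: [0.099, 0.995, 0.0, -0.001]
force: [0.1, 0.3, -0.7]
gripper_width: 42.8
grasp_force: 0.0
tcp [ 450.8 -259.5  239. ] yaw 2.944 shift [-0.01 -0.8   3.16]  az units 0.02 tilt 0.08 j6 -0.45 t 27.1 w 42.8 g 0.0
0.9 [301.0, 134.8] [ 375.73401563 -256.3998418    16.        ]
0.67 [297.1, 262.6] [ 510.06279941 -289.38276891   16.        ]
```

```bash
python3 -m handwheel '[[0.5,-0.1,-0.4,0.8,0,0,0],[0.5,-0.1,-0.4,0.8,0,0,0],[0.5,0,0,0.8,0,0,0],[0.5,0,0,0,0,0,0],[0.5,0,0,0,0,0,0],[0.5,0,0,0,0,0,0]]' >/dev/null
python3 - <<'E'
from h import *
goal([510,-290,10.5],-0.2)
im,c,_=look([],'w13'); c0=pickle.load(open('h1.pkl','rb'))
for d in optics.place_of('headshell_mid','wrist')[:3]: print(d['conf'],d['xy'],atz(c,d['xy'],16),tri([(c0,(297.1,262.6)),(c,d['xy'])]))
pickle.dump(c,open('h2.pkl','wb'))
q=proj(c,[507,-291,20]).astype(int);print(q);x,y=q-75
cr=cv2.resize(im[y:y+150,x:x+150],None,fx=4,fy=4,interpolation=cv2.INTER_CUBIC);cv2.imwrite('pics/c13.png',cr);print(x,y)
E
```

```text
tcp [ 452.5 -280.3  181. ] yaw 2.942 shift [-2.32  0.08  6.82]  az units 0.01 tilt 0.10 j6 -0.47 t 27.8 w 42.5 g 0.0
0.92 [323.7, 126.3] [ 375.22044535 -255.16579997   16.        ] [ 382.72725889 -255.93915634  355.37312316]
0.68 [314.4, 279.1] [ 511.10310985 -290.54899592   16.        ] [ 509.56323867 -289.70071123   18.54564018]
[313 276]
238 201
```

View pics/c13.png

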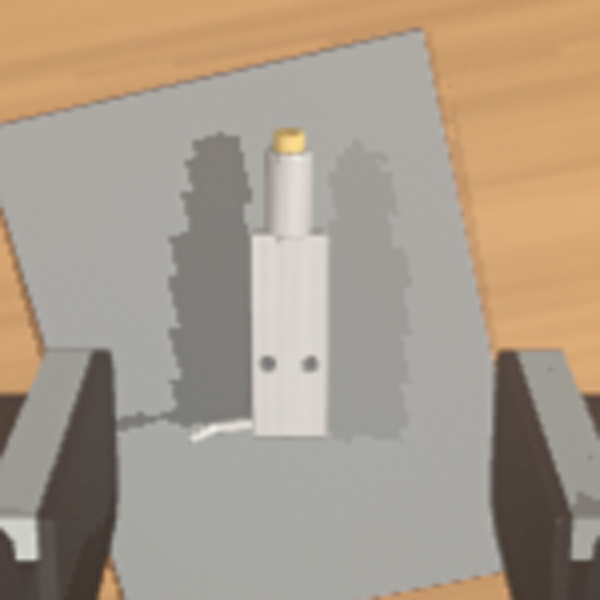

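The crop confirms the chrome headshell on the grey mat, with its plate at crop (290,335), the collar toward the robot at (290,180) and the finger lift at the lower left (215,430).

```bash
python3 - <<'E'
from h import *
v1=(cv2.imread('pics/w12.png'),pickle.load(open('h1.pkl','rb')));v2=(cv2.imread('pics/w13.png'),pickle.load(open('h2.pkl','rb')))
c=v2[1]
for n,uv in dict(fl=(252,436),fr=(328,436),rl=(252,235),rr=(328,235)).items(): print(n,atz(c,(uv[0]/4+238,uv[1]/4+201),26).round(1))
for v in([v1],[v2],[v1,v2]):
    p,f=fitslat(v,[511,-291,-.2],z=26,L=26,W=9); print(p,f,'mid',p[:2]-2*np.array([np.cos(p[2]),np.sin(p[2])]))
print(fitslat([v1,v2],[511,-291,-.2,26],L=26,W=9))
E
```

```text
fl [ 535.9 -308.7   26. ]
fr [ 539.5 -290.8   26. ]
rl [ 485.5 -297.9   26. ]
rr [ 488.9 -280.8   26. ]
[ 5.11660e+02 -2.95131e+02 -1.81000e-01] -37.2 mid [ 509.69267166 -294.77097335]
[ 5.11601e+02 -2.94894e+02 -1.99000e-01] -37.8 mid [ 509.64047049 -294.49862167]
[ 5.11634e+02 -2.94993e+02 -1.91000e-01] -74.8 mid [ 509.67037023 -294.61331839]
(array([ 5.13853e+02, -2.95556e+02, -1.94000e-01,  2.13830e+01]), np.float64(-76.1))
```

```bash
python3 -m handwheel '[[0.5,-0.8,0,0.5,0,0,0],[0.5,-0.8,0.1,0.8,0,0,0],[0.5,-0.8,0.1,1,0,0,0],[0.5,0,0,1,0,0,0],[0.5,0,0,1,0,0,0],[0.5,0,0,1,0,0,0],[0.5,0,0,0,0,0,0],[0.5,0,0,0,0,0,0]]' 
python3 -c "
from h import *
goal([510.0,-294.5,11.5],-0.197)"
```

```text
t: 28.65
ee_pos: [511.9, -287.0, 47.9]
tcp_rot: [0.1, 0.995, 0.0, -0.0]
force: [0.4, 0.3, 1.0]
gripper_width: 43.1
grasp_force: 0.0
tcp [ 511.9 -287.    47.9] yaw 2.942 shift [ 0.01 -0.31  1.46]  az units -0.02 tilt 0.01 j6 -0.42 t 28.6 w 43.1 g 0.0
```

```bash
python3 -m handwheel '[[0.5,0,-0.3,0,0,0,0],[0.5,0,0,0,0,0,0],[0.5,0,0,0.5,0,0,0],[0.5,0,0,0.5,0,0,0],[0.5,0,0,0.3,0,0,0],[0.5,0,0,0,0,0,0],[0.5,0,0,0,0,0,0]]'
python3 -c "
from h import *
goal([510.0,-294.5,11.5],-0.197)"
```

```text
t: 29.35
ee_pos: [509.8, -293.9, 14.1]
tcp_rot: [0.1, 0.995, 0.0, -0.001]
force: [-0.1, -0.1, 0.5]
gripper_width: 42.4
grasp_force: 0.0
tcp [ 509.8 -293.9   14.1] yaw 2.942 shift [-0.01 -0.02  0.1 ]  az units -0.03 tilt 0.09 j6 -0.43 t 29.4 w 42.4 g 0.0
```

```bash
python3 -m handwheel '[[0.5,0,-0.02,0.09,0,0,0],[0.5,0,0,0,0,0,0],[0.9,0,0,0,0,0,0],[0.9,0,0,0,0,0,0],[0.9,0,0,0,0,0,0],[0.9,0,0,0,0,0,0],[0.9,0,0,0,0,0,0],[0.9,0,0,0,0,0,0],[0.9,0,0,0,0,0,0]]' 30
python3 -m handwheel '[[0.9,0,0,-0.4,0,0,0],[0.9,0,0,-0.8,0,0,0],[0.9,0,0,-1,0,0,0],[0.9,0,0,-1,0,0,0],[0.9,0,0,-1,0,0,0],[0.9,0,0,-1,0,0,0],[0.9,0,0,-0.6,0,0,0],[0.9,0,0,0,0,0,0],[0.9,0,0,0,0,0,0]]'
python3 - <<'E'
from h import *
goal([576.6,201.6,160],0.39)
im,c,_=look([],'w14'); cv2.imwrite('pics/c14.png',im[100:480,120:520])
E
```

```text
t: 30.25
ee_pos: [510.5, -295.1, 12.9]
tcp_rot: [0.1, 0.995, -0.0, 0.0]
force: [0.8, 0.2, 5.0]
gripper_width: 17.2
grasp_force: 30.7
t: 31.15
ee_pos: [509.9, -294.7, 157.3]
tcp_rot: [0.1, 0.995, 0.0, -0.0]
force: [-0.1, -1.0, -0.1]
gripper_width: 17.1
grasp_force: 30.2
tcp [ 509.9 -294.7  157.3] yaw 2.942 shift [ 1.33 19.99 -0.1 ]  az units -5.63 tilt 0.02 j6 -0.43 t 31.1 w 17.1 g 30.2
```

View pics/c14.png

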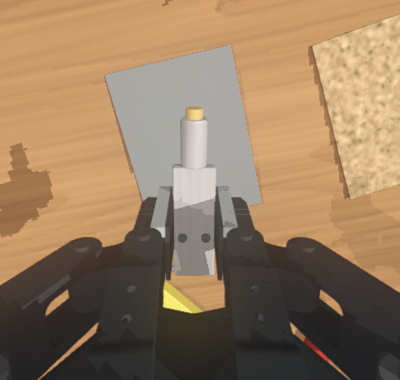

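The headshell is held upright and in line between the pads (crop (195,220)). Next I'll carry it over the divider with its underside about 148 mm up.

```bash
python3 -m handwheel '[[0.9,0,0.5,0,0,0,0],[0.9,0.1,0.9,0,0,0,0],[0.9,0.1,0.9,0,0,0,0],[0.9,0.1,0.9,0,0,0,0],[0.9,0.1,0.9,0,0,0,0],[0.9,0.1,0.9,0,0,0,0],[0.9,0.1,0.9,0,0,0,0],[0.9,0.1,0.9,0,0,0,0],[0.9,0.1,0.9,0,0,0,0],[0.9,0.1,0.9,0,0,0,0],[0.9,0.1,0.9,0,0,0,0],[0.9,0.1,0.9,0,0,0,0]]' 
python3 -m handwheel '[[0.9,0.1,0.9,0,0,0,0],[0.9,0.1,0.9,0,0,0,0],[0.9,0.1,0.9,0,0,0,0],[0.9,0.1,0.9,0,0,0,0],[0.9,0,0.8,0,0,0,-0.3],[0.9,0,0.4,0,0,0,-0.9],[0.9,0,0,0,0,0,-0.9],[0.9,0,0,0,0,0,-0.9],[0.9,0,0,0,0,0,-0.9],[0.9,0,0,0,0,0,-0.9],[0.9,0,0,0,0,0,-0.83],[0.9,0,0,0,0,0,0]]'
python3 -c "
from h import *
goal([576.6,201.6,67.9],0.39)"
```

```text
t: 32.4
ee_pos: [533.6, -32.6, 156.3]
tcp_rot: [0.099, 0.995, 0.0, -0.001]
force: [-0.4, -0.6, 0.3]
gripper_width: 17.2
grasp_force: 30.2
t: 33.6
ee_pos: [547.2, 85.8, 156.4]
tcp_rot: [-0.194, 0.981, 0.0, -0.001]
force: [0.2, -1.0, -0.6]
gripper_width: 17.1
grasp_force: 30.1
tcp [547.2  85.8 156.4] yaw -2.751 shift [-2.86  3.83  3.54]  az units 0.00 tilt 0.14 j6 -0.35 t 33.6 w 17.1 g 30.1
```

```bash
python3 -m handwheel '[[0.9,-0.4,0.5,0,0,0,0],[0.9,-0.6,0.8,0,0,0,0],[0.9,-0.6,0.8,0,0,0,0],[0.9,-0.6,0.8,0,0,0,0],[0.9,-0.4,0.6,0,0,0,0],[0.9,-0.26,0.33,0,0,0,0],[0.9,0,0,0.6,0,0,0],[0.9,0,0,0.6,0,0,0],[0.9,0,0,0.4,0,0,0],[0.9,0,0,0,0,0,0],[0.9,0,0,0,0,0,0]]'
python3 - <<'E'
from h import *
goal([576.6,201.6,67.9],0.39)
im,c,_=look([],'w15'); st=r.state()
for x in([566.2,227,.391],[587.6,175.2,.391]): print(fitslat([(im,c)],x,z=49))
for zz in (1,): 
    p=st['ee_pos']; print(fitslat([(im,c)],[p[0]+2,p[1]+1,.39],z=p[2]-8.9+22,L=26,W=9))
E
```

```text
t: 34.7
ee_pos: [578.1, 200.6, 117.7]
tcp_rot: [-0.193, 0.981, 0.0, -0.0]
force: [-0.1, 1.0, 1.1]
gripper_width: 17.0
grasp_force: 30.1
tcp [578.1 200.6 117.7] yaw -2.752 shift [0.04 0.06 1.99]  az units -0.01 tilt 0.02 j6 -0.16 t 34.7 w 17.0 g 30.1
(array([5.65747e+02, 2.27627e+02, 3.76000e-01]), np.float64(-40.4))
(array([5.88007e+02, 1.77254e+02, 3.96000e-01]), np.float64(-41.7))
(array([5.79524e+02, 2.02431e+02, 3.69000e-01]), np.float64(-37.0))
```

```bash
python3 -m handwheel '[[0.9,0.04,0.05,0.5,0,0,0],[0.9,0,0,0.6,0,0,0],[0.9,0,0,0.5,0,0,0],[0.9,0,0,0.25,0,0,0],[0.9,0,0,0,0,0,0],[0.9,0,0,0,0,0,0],[0.9,0,0,0,0,0,0]]'
python3 - <<'E'
from h import *
goal([576.6,201.6,67.9],0.39)
im,c,_=look([],'w16')
p=np.array(r.state()['ee_pos'])
print(fitslat([(im,c)],[p[0]+2,p[1]+1,.39],z=p[2]-8.9+22,L=26,W=9))
cv2.imwrite('pics/c16.png',im[100:480,120:520])
E
```

```text
t: 35.45
ee_pos: [577.5, 201.7, 72.0]
tcp_rot: [-0.194, 0.981, 0.0, 0.001]
force: [-0.7, -0.1, 0.4]
gripper_width: 17.3
grasp_force: 30.1
tcp [577.5 201.7  72. ] yaw -2.752 shift [0.04 0.01 0.17]  az units -0.00 tilt 0.08 j6 -0.16 t 35.5 w 17.3 g 30.1
(array([5.79146e+02, 2.03602e+02, 3.70000e-01]), np.float64(-38.3))
```

View pics/c16.png

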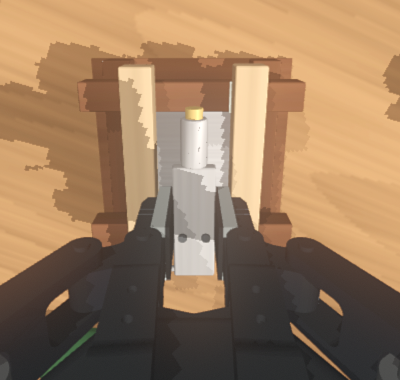

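The headshell at (195,220) is centred between the slats at (138,145) and (250,145) and parallel to them. The last move lowers it 4 mm.

```bash
python3 -m handwheel '[[0.9,0.03,0,0.1,0,0,0],[0.9,0,0,0.06,0,0,0],[0.9,0,0,0,0,0,0],[0.9,0,0,0,0,0,0],[0.9,0,0,0,0,0,0],[0.9,0,0,0,0,0,0],[0.9,0,0,0,0,0,0]]'
```

```text
t: 36.2
ee_pos: [576.2, 201.3, 67.4]
tcp_rot: [-0.194, 0.981, 0.0, 0.0]
force: [0.8, -0.0, -0.3]
gripper_width: 17.5
grasp_force: 30.1
```

```bash
python3 -c "
from bench import sign_off
print(sign_off())"
```

```text
the job is handed in; nothing more can be done
None
```

I handed the job in at about 36 s: both slats were measured within about 2 mm of their seats and let go, and the headshell was held level and centred, by my estimate about 10 mm above the gap; no verdict came back.

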